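# Park the solder spool at the top of its gutter

### The job

Of the two round parts in the sloped twin-gutter rack, push the flanged solder spool gently up its gutter with the fingertips, keeping the fingers on it all the way up the slope, over the crest at the upper end, so that it comes to rest against the end stop and does not roll back. Do not pick it up, leave the plain tube where it lies in the other gutter, disturb nothing else on the bench, and end with the hand clear.

Things in the scene. Friction and masses are not known exactly. Their poses are not given: they have to be found in the camera images.
- rack: Fixed rack, 296 x 176 mm: two aluminium gutters side by side on an 8 mm plywood base. Origin on the bench under it; x along the gutters, pointing uphill, y across, z up. Gutter centre lines at y = -45 and +45 mm, 58 mm wide inside; side walls 4 mm thick, 15 mm high above the gutter floor.
- rack_low (a point): Low end of the gutter floors, midway between the gutters: rack x = -125 mm, height 20 mm. From here the floor rises at 5 degrees. A lip 4 mm thick and only 10 mm high above the floor stands here; fingers fit over it. A 60 mm part resting on it has its centre at rack x = -105 mm, height 52 mm.
- rack_crest (a point): Crest of the gutter floors, midway between the gutters: rack x = +75 mm, height 37.5 mm. Let go before the crest, a round part rolls back down; once its centre is past it, it rolls on to the stop by itself.
- rack_stop (a point): Foot of the end stop, midway between the gutters: rack x = +145 mm, height 30 mm; the floor falls to it at 6 degrees from the crest. The stop is an upright plate, top at height 70 mm. A 60 mm part parked against it has its centre at rack x = +115 mm, height 63 mm.
- spool: Loose full spool of solder: two black flanges 60 mm in diameter and 5 mm thick, tightly wound bright solder (53 mm diameter) between them, 50 mm long overall, about 250 g. Origin at its centre, y along its axle. It lies across one of the two gutters (either one) with its axle along the rack's y, resting on the low lip.
- tube: Loose plain metal tube offcut with dark end plugs, no flanges, 60 mm in diameter, 50 mm long. Origin at its centre, y along its axis. It lies at the low end of the other gutter and must stay there.
- bottle: Small loose bottle, 30 mm diameter, 62 mm tall, standing beside the rack on its -y side. Origin at the centre of its underside. To be left alone.
- jar: Small loose amber jar, 38 mm diameter, 40 mm tall, standing beside the rack on its -y side. Origin at the centre of its underside. To be left alone.
- screwdriver: Loose screwdriver, 150 mm long, lying on the bench beside the rack on its +y side, roughly along it. Origin at its middle, on its underside. To be left alone.

How it is judged:
By the outcome, as a careful person would: the job done as asked, in the order asked, and still so for the second after the job is handed in, with the robot touching nothing.
It also fails if it takes over 37 s, if anything falls off the work surface, if the arm or the gripper's body presses on something with over 40 N, if the wrist force passes 120 N, or if a joint passes its speed limit or range.

### The arm

A 7-joint arm with a two-finger parallel gripper is mounted at the origin on the work surface. World frame = base frame: x ahead of the robot, y to its left, z up, the work surface at z = 0. Lengths are in m, angles in rad, forces in N, time in s.
With the tool pointing down it reaches from about 0.425 to 0.875 m from the base axis. Payload 4.7 kg.
Tool frame: the origin (TCP) lies midway between the tips of the shut fingers; the grasp point (between the pads) lies 19 mm behind it (ctrl.grip_depth is the distance from the TCP to the grasp point, in m); z points along the fingers, y is the direction in which the jaws open and shut (so a half turn about z gives the same grasp; the last joint's range is limited). The gripper opens to 87 mm and grips with 3 to 60 N. Pads are 19 mm wide; open, the fingers measure 117 mm over their backs; the gripper's body (75 mm by 190 mm) begins 51 mm behind the grasp point.
Start: joints at [-1.266, 0.321, -0.07, 1.45, 0.023, 1.371, -0.057], TCP at [0.186, 0.623, 0.223] pointing down, gripper open.
Joint ranges: [-2.86, 2.86], [-0.3, 2.09], [-1.38, 1.24], [0.06, 2.45], [-1.56, 4.7], [0.09, 2.05], [-2.69, 2.69]. Speed limits (rad/s): [2.57, 2.57, 3.14, 3.14, 3.14, 3.14, 3.14].

### API

Orientations are given as a rotation vector (axis times angle).
In Python, from bench import ctrl gives the robot as it stands. The module is installed in compiled form; this text tells all that it offers.
- The arm moves only by the shell command python3 -m inch 'ROWS' [FORCE]. ROWS is JSON, a list of rows, each a list of 5 numbers: the opening, from -1 (shut) to 1 (fully open), so that 0 is half open, then the shift along the tool's x, y, z in mm, then the turn about the tool's z in rad. In form: [[fingers, tx, ty, tz, twist], ...]. A call has 1 to 5 rows; each row shifts and turns the pose as measured when the row begins, along the tool's axes as they then stand; what a row does not reach is not made up. A row lasts 1/8 s, in which the tool goes at most 62.5 mm and 10.7 degrees, less where a joint would pass 70% of its speed; a pose out of reach is approached as far as the arm can. A call is refused whole if a number of a shift passes 62.5 or a number of a turn 0.188, either way. A call with a gripper value outside its range is refused whole. The fingers move at their own pace and stop on an object; FORCE is the grip in N (left out, the last holds). Time passes only in rows, so rows that do not move let the fingers close. It gives the time, the measured TCP pose, the force and the opening at its end, in the units of the state.
- ctrl.get_state(): the state, without advancing time (a new reading comes with each control period).
- ctrl.get_image(name): name is "scene" or "top" or "wrist"; returns a dict with "color" (400x640x3 uint8, red, green, blue), "range_z" (400x640 float32, m along the optical axis (not along the pixel's ray), 0 where there is no reading), "K" (3x3 intrinsics, pixels), "R" (3x3) and "t" (3): a world point X has camera coordinates R X + t. Camera axes: x right, y down, z forward; pixel columns grow to the right and rows downward; lengths in m; the calibration is good to about 2 mm. A picture is of the moment at which its call begins.
- ctrl.close_job(): hands the job in, once; it reports no verdict.
The state is a dict: "time": time; "joint_positions": joint angles; "qd": joint speeds; "joint_torque": joint torques, N m; "position": TCP position; "tool_rot": TCP orientation; "ft_force": force on the tool from outside, world axes, zero at the start; "torque": the same for the moment, N m; "grip_width": opening from 0.0 (shut) to 1.0 (fully open).
Only numpy, scipy, OpenCV 4.12 (cv2) and the standard library are available. Lean on these libraries where they do the work, as an engineer would, in place of code of your own. Each camera call takes 0.05 s, during which the arm holds its last target. There are 200 camera calls.

## Working session

There is one attempt and no reset: what is moved stays moved. The work goes in short steps, Python scripts to look and compute and a shell command to move; the robot and the scene stay as the last step left them, time stands still between calls to the robot, and variables do not carry over. Pictures are saved under pics/ and viewed, about 8 in all and at most 12, crops included, and the job is handed in when it is done.

```bash
mkdir -p pics; python3 - <<'E'
from bench import ctrl
import cv2,numpy as np
s=ctrl.get_state();print(s['time'],s['position'],s['tool_rot'],s['grip_width'])
a=[]
for n in("top","scene"):
    d=ctrl.get_image(n);np.savez(f"{n}.npz",**d);cv2.imwrite(f"pics/{n}.png",d['color'][:,:,::-1]);print(n,d['t'],d['K'][0],(-d['R'].T@d['t']))
E
```

```text
0.0 [0.18627465 0.62216011 0.22146242] [-4.55082591e-01 -3.10829217e+00  2.99525359e-03] 1.0008355301034642
top [0.012251   0.58231411 0.86559421] [497.80390823   0.         314.59312887] [0.45602116 0.03335057 0.93777693]
scene [ 0.20107497 -0.33444037  1.16703048] [427.73650796   0.         315.94589861] [1.05711664 0.2469203  0.57946218]
```

View pics/top.png

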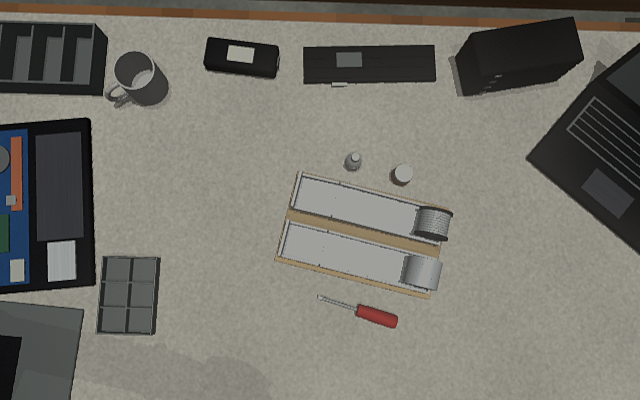

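View pics/scene.png

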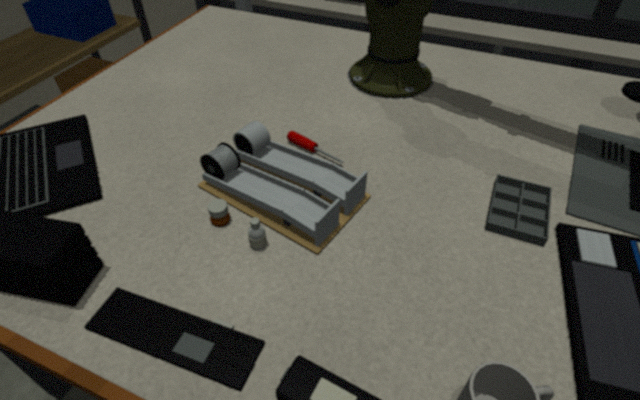

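The spool (black flanges, bright winding) lies at about (433,222) in the top image, in the gutter on the bottle and jar side (rack y = -45). The tube is at (422,271), and the stop end is at the left. Next I'll measure the rack pose.

```bash
cat > h.py <<'E'
import numpy as np,cv2
def ray(d,uv,z):
    uv=np.asarray(uv,float).reshape(-1,2);K,R,t=d['K'],d['R'],d['t']
    c=-R.T@t;v=(np.c_[uv,np.ones(len(uv))]@np.linalg.inv(K).T)@R
    return c+v*((z-c[2])/v[:,2])[:,None]
def cloud(d):
    z=d['range_z'];h,w=z.shape;u,v=np.meshgrid(np.arange(w),np.arange(h))
    p=np.stack([u,v,np.ones_like(u)],-1)@np.linalg.inv(d['K']).T*z[...,None]
    return (p-d['t'])@d['R']
E
python3 - <<'E'
from h import *
d=dict(np.load('top.npz'));P=cloud(d);d['color']=d['color']
m=np.zeros((400,640),bool);m[165:302,270:460]=1
print('bench z',np.median(P[310:350,200:300,2]))
hsv=cv2.cvtColor(d['color'],cv2.COLOR_RGB2HSV)
for lo,hi in((.006,.1),(.03,.1)):
    k=(m&(P[...,2]>lo)&(P[...,2]<hi)&(d['range_z']>0)).astype(np.uint8)
    k=cv2.morphologyEx(k,cv2.MORPH_OPEN,np.ones((3,3)))
    n,l,s,_=cv2.connectedComponentsWithStats(k);k=l==1+s[1:,4].argmax()
    r=cv2.minAreaRect((P[k][:,:2]*1000).astype(np.float32));print(lo,r,cv2.boxPoints(r).round(0).tolist())
# wood
w=(m&(hsv[...,1]>70)&(hsv[...,0]>8)&(hsv[...,0]<25)).astype(np.uint8)
ys,xs=np.nonzero(w);q=ray(d,np.c_[xs,ys],.008)[:,:2]*1000
r=cv2.minAreaRect(q.astype(np.float32));print('wood',len(q),r,cv2.boxPoints(r).round(0).tolist())
for n,(a,b,c,e) in dict(spool=(205,240,405,460),tube=(250,292,395,447)).items():
    p=P[a:b,c:e].reshape(-1,3);p=p[p[:,2]>.066];print(n,len(p),p.mean(0),p[:,2].max())
cv2.imwrite('pics/crop.png',cv2.resize(d['color'][160:310,260:470,::-1],None,fx=3.8,fy=3.8,interpolation=cv2.INTER_CUBIC))
E
```

```text
bench z -0.0015227187225497175
0.006 ((484.6983642578125, -51.38749694824219), (291.47467041015625, 82.58361053466797), 77.43177032470703) [[413.0, -185.0], [493.0, -203.0], [557.0, 82.0], [476.0, 100.0]]
0.03 ((568.3076782226562, -73.71733093261719), (284.73248291015625, 66.5223617553711), 77.58492279052734) [[505.0, -206.0], [570.0, -220.0], [631.0, 58.0], [566.0, 72.0]]
wood 2614 ((548.82666015625, -66.57357788085938), (293.9378356933594, 222.10888671875), 77.45519256591797) [[409.0, -186.0], [625.0, -234.0], [689.0, 53.0], [472.0, 101.0]]
spool 743 [ 0.54331429 -0.18030569  0.08245519] 0.9377769327688315
tube 864 [ 0.45654658 -0.160611    0.08395418] 0.9377769327688315
```

View pics/crop.png

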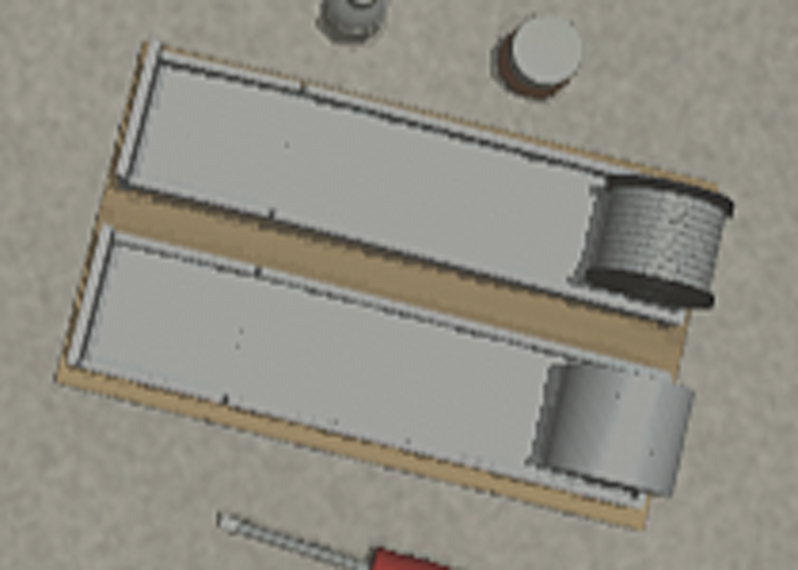

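Crop: the base corners are at about (57,380), (645,527), (150,42) and (720,185). The spool flanges run along the gutter walls at the right, with the winding between them.

```bash
cat >> h.py <<'E'
def rack():
    d=dict(np.load('top.npz'))
    px=np.array([[57,380],[645,527],[150,42],[722,185]])/3.8+[260,160]
    q=ray(d,px,.008)[:,:2]
    return q
def rel(s,o,u):
    "world->rack (mm), tool axes in rack"
    from scipy.spatial.transform import Rotation as Ro
    y=np.array([-u[1],u[0]]);A=np.array([[*u,0],[*y,0],[0,0,1]])
    return A@(np.array(s['position'])-[*o,0])*1000, A@Ro.from_rotvec(s['tool_rot']).as_matrix()
E
python3 - <<'E'
from h import *
from bench import ctrl
q=rack();print(q*1000)
print([np.linalg.norm(q[i]-q[j])*1000 for i,j in((0,1),(2,3),(0,2),(1,3))])
u=q[0]-q[1]+q[2]-q[3];u/=np.linalg.norm(u);o=q.mean(0);print('o,u',o,u)
y=np.array([-u[1],u[0]]);A=np.array([u,y])
d=dict(np.load('top.npz'))
# spool: winding/flange ends at approx axis height side silhouettes; stop foot etc as check
px=np.array([[612,180],[730,205],[585,283],[712,303],[155,52],[125,180]])/3.8+[260,160]
for p,z in zip(px,(.06,.06,.06,.06,.07,.07)):print((A@(ray(d,p,z)[0,:2]-o)*1000).round(1))
P=cloud(d);
for n,(a,b,c,e) in dict(spool=(205,240,405,460),tube=(250,292,395,447)).items():
    p=P[a:b,c:e].reshape(-1,3);p=p[(p[:,2]>.066)&(p[:,2]<.1)];print(n,len(p),A@(p.mean(0)[:2]-o)*1000,p[:,2].max())
p,M=rel(ctrl.get_state(),o,u);print(p,M.round(3))
c=o+A.T@np.array([-.175,-.045]);print('goal',c,'delta world',c-ctrl.get_state()['position'][:2])
E
```

```text
[[ 472.06795097   99.09210785]
 [ 409.56462538 -187.91704591]
 [ 641.18255458   59.20975728]
 [ 577.48346793 -226.8357281 ]]
[np.float64(293.7361401834063), np.float64(293.05220241895813), np.float64(173.75370799833672), np.float64(172.36995533827718)]
o,u [ 0.52507465 -0.06411273] [0.21507373 0.97659781]
[-84.3 -66.1]
[-140.5  -68.1]
[-82.4 -15.9]
[-141.7  -21.2]
[137.6 -71.1]
[136.3  -9.4]
spool 736 [-111.35687175  -44.05069395] 0.08367019677702721
tube 856 [-110.74783255   45.77545551] 0.0835242627533449
[597.39994864 478.48220704 221.57473628] [[ 0.074  0.997 -0.002]
 [ 0.997 -0.074  0.   ]
 [-0.    -0.002 -1.   ]]
goal [ 0.53138365 -0.24469566] delta world [ 0.34510864 -0.86691137]
```

```bash
cat >> h.py <<'E'
O=np.array([0.52507465,-0.06411273]);U=np.array([0.21507373,0.97659781]);O=O-.007*U  # base centre lies ~7 mm uphill of origin? (spool seen at -111, stop at 137)
def show():
    from bench import ctrl
    s=ctrl.get_state();p,M=rel(s,O,U);print('t',round(s['time'],2),'world',np.round(s['position'],3),'rack',p.round(1),'toolx',M[:,0].round(3),'tooly',M[:,1].round(3),'F',np.round(s['ft_force'],1),'q',np.round(s['joint_positions'],2),'w',round(s['grip_width'],2))
E
python3 -m inch '[[-1,-49,-27,0,0],[-1,-49,-27,0,0],[-1,-49,-27,0,0],[-1,-49,-27,0,0],[-1,-49,-27,0,0]]'
python3 -m inch '[[-1,-49,-27,0,0],[-1,-49,-27,0,0],[-1,-49,-27,0,0],[-1,-18,-51,0,0],[-1,-18,-51,0,0]]'
python3 -c 'import h;h.show()'
```

```text
time: 0.72
position: [0.3821, 0.4208, 0.2179]
tool_rot: [-0.436, -3.107, 0.007]
ft_force: [0.3, 0.8, -0.8]
grip_width: 0.515
time: 1.35
position: [0.5124, 0.1856, 0.2157]
tool_rot: [-0.438, -3.105, 0.012]
ft_force: [0.4, -0.6, -0.3]
grip_width: 0.018
t 1.35 world [0.512 0.186 0.216] rack [248.2  66.1 215.7] toolx [0.063 0.998 0.005] tooly [ 0.998 -0.063 -0.008] F [ 0.4 -0.6 -0.3] q [-0.66  0.11  0.28  1.73 -0.03  1.32  0.92] w 0.02
```

```bash

python3 -m inch '[[-1,-17,-52,0,0],[-1,-17,-52,0,0],[-1,-17,-52,0,0],[-1,-17,-52,0,0],[-1,-17,-52,0,0]]' >/dev/null
python3 -m inch '[[-1,-17,-52,0,0],[-1,-17,-52,0,0],[-1,-17,-52,0,0],[-1,0,0,0,0.187],[-1,0,0,0,0.187]]' >/dev/null
python3 -m inch '[[-1,0,0,0,0.187],[-1,0,0,0,0.187],[-1,0,0,0,0.187],[-1,0,0,0,0.187],[-1,0,0,0,0.187]]'
python3 -c 'import h;h.show()'
```

```text
time: 3.22
position: [0.5208, -0.2724, 0.2131]
tool_rot: [-2.246, -2.189, 0.024]
ft_force: [0.7, -0.2, 0.3]
grip_width: 0.005
t 3.23 world [ 0.521 -0.272  0.213] rack [-197.3  -40.6  213.1] toolx [ 0.982  0.19  -0.007] tooly [ 0.19  -0.982 -0.014] F [ 0.7 -0.2  0.3] q [-0.28  0.26  0.84  1.64 -0.18  1.34  0.56] w 0.01
```

```bash

python3 -m inch '[[-1,0,0,0,0.187],[-1,10,4,40,0],[-1,0,0,40,0],[-1,0,0,20,0],[-1,0,0,0,0]]' >/dev/null
python3 -c 'import h;h.show()'; python3 - <<'E'
from bench import ctrl
import cv2,numpy as np
d=ctrl.get_image('wrist');np.savez('wrist.npz',**d);cv2.imwrite('pics/w1.png',d['color'][:,:,::-1])
E
```

```text
t 3.85 world [ 0.525 -0.263  0.109] rack [-186.9  -42.6  108.9] toolx [ 1.     0.003 -0.009] tooly [ 0.003 -1.    -0.015] F [-0.8 -0.4  0. ] q [-0.27  0.36  0.83  1.76 -0.27  1.15  0.42] w 0.01
```

View pics/w1.png

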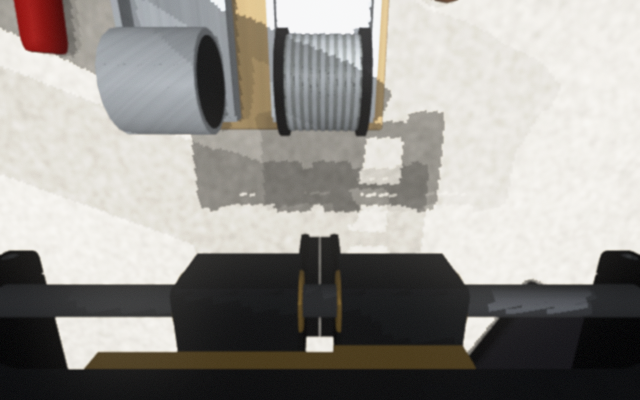

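The fingertips (column 320) line up with the spool's winding (flanges at columns 280 and 366, centre about 323). I'll descend behind it and approach.

```bash

python3 -m inch '[[-1,0,1.5,35,0],[-1,0,0,27,0],[-1,12,0,0,0],[-1,12,0,0,0],[-1,0,0,0,0]]' >/dev/null
python3 -c 'import h;h.show()'
```

```text
t 4.53 world [ 0.537 -0.24   0.054] rack [-162.2  -49.6   53.7] toolx [ 1.     0.004 -0.009] tooly [ 0.004 -1.    -0.002] F [ 0.7 -0.5  0.8] q [-0.28  0.42  0.79  1.82 -0.33  1.04  0.42] w 0.0
```

```bash

python3 -m inch '[[-1,2,-5,8,0],[-1,6,0,0,0],[-1,4,0,0,0],[-1,0,0,0,0]]' >/dev/null
python3 -c 'import h;h.show()'
```

```text
t 5.03 world [ 0.536 -0.227  0.047] rack [-149.5  -45.2   46.9] toolx [ 1.     0.005 -0.009] tooly [ 0.005 -1.     0.001] F [-0.3  0.1  0.3] q [-0.3   0.41  0.79  1.84 -0.33  1.02  0.4 ] w 0.0
```

```bash

for i in 1; do python3 -m inch '[[-1,3,0,0,0],[-1,3,0,0,0],[-1,3,0,0,0],[-1,4,0,-0.4,0],[-1,4,0,-0.4,0]]'; done
python3 -c 'import h;h.show()'; python3 - <<'E'
from bench import ctrl
import cv2
cv2.imwrite('pics/w2.png',ctrl.get_image('wrist')['color'][:,:,::-1])
E
```

```text
time: 5.65
position: [0.5393, -0.2109, 0.048]
tool_rot: [2.44, 1.966, -0.011]
ft_force: [0.2, -0.6, 0.4]
grip_width: 0.01
t 5.65 world [ 0.539 -0.211  0.048] rack [-133.3  -45.4   48. ] toolx [ 1.     0.003 -0.01 ] tooly [ 0.003 -1.     0.002] F [ 0.2 -0.6  0.4] q [-0.33  0.4   0.79  1.85 -0.32  1.02  0.37] w 0.01
```

View pics/w2.png

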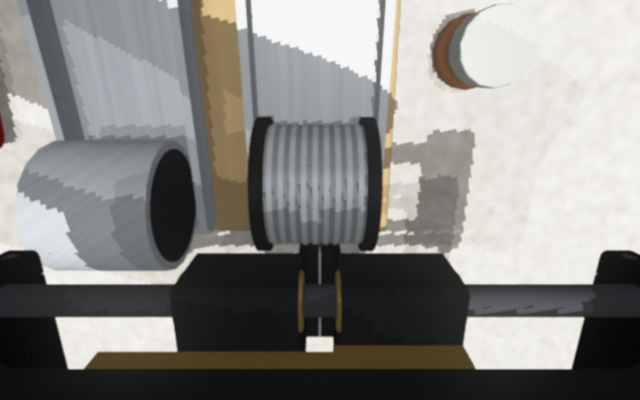

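The fingertips have just reached the winding, well inside the flanges (252–378, fingers at 320), and the tube is untouched. I'll push slowly and steadily up the 5° slope.

```bash

python3 -m inch '[[-1,4,0,-0.4,0],[-1,4,0,-0.4,0],[-1,4,0,-0.4,0],[-1,4,0,-0.4,0],[-1,4,0,-0.4,0]]' >/dev/null;python3 -c 'import h;h.show()'
python3 -m inch '[[-1,4,0,-0.4,0],[-1,4,0,-0.4,0],[-1,4,0,-0.4,0],[-1,4,0,-0.4,0],[-1,4,0,-0.4,0]]' >/dev/null;python3 -c 'import h;h.show()'; python3 - <<'E'
from bench import ctrl
import cv2
cv2.imwrite('pics/w3.png',ctrl.get_image('wrist')['color'][:,:,::-1])
E
```

```text
t 6.33 world [ 0.544 -0.189  0.05 ] rack [-111.2  -45.4   50. ] toolx [ 1.     0.003 -0.01 ] tooly [ 0.003 -1.     0.002] F [ 0.2 -0.7 -0.1] q [-0.37  0.39  0.78  1.85 -0.31  1.02  0.32] w 0.0
t 6.95 world [ 0.548 -0.168  0.052] rack [-89.7 -45.3  51.9] toolx [ 1.     0.003 -0.01 ] tooly [ 0.003 -1.     0.002] F [ 0.6 -1.4 -0.3] q [-0.41  0.38  0.78  1.86 -0.3   1.02  0.28] w 0.01
```

View pics/w3.png

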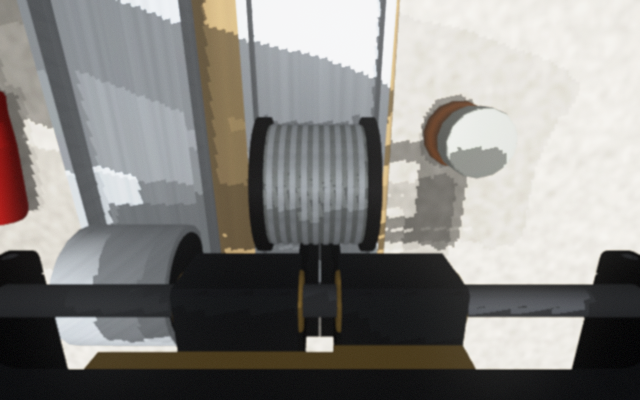

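The spool keeps exactly the same place at the fingertips (252–378 again), and the tube has stayed behind at the low end. I'll carry on.

```bash

python3 -m inch '[[-1,4,0,-0.4,0],[-1,4,0,-0.4,0],[-1,4,0,-0.4,0],[-1,4,0,-0.4,0],[-1,4,0,-0.4,0]]' >/dev/null;python3 -c 'import h;h.show()'
python3 -m inch '[[-1,4,0,-0.4,0],[-1,4,0,-0.4,0],[-1,4,0,-0.4,0],[-1,4,0,-0.4,0],[-1,4,0,-0.4,0]]' >/dev/null;python3 -c 'import h;h.show()'
python3 -m inch '[[-1,4,0,-0.4,0],[-1,4,0,-0.4,0],[-1,4,0,-0.4,0],[-1,4,0,-0.4,0],[-1,4,0,-0.4,0]]' >/dev/null;python3 -c 'import h;h.show()'
python3 -m inch '[[-1,4,0,-0.4,0],[-1,4,0,-0.4,0],[-1,4,0,-0.4,0],[-1,4,0,-0.4,0],[-1,4,0,-0.4,0]]' >/dev/null;python3 -c 'import h;h.show()'; python3 - <<'E'
from bench import ctrl
import cv2
cv2.imwrite('pics/w4.png',ctrl.get_image('wrist')['color'][:,:,::-1])
E
```

```text
t 7.62 world [ 0.553 -0.147  0.054] rack [-67.9 -45.2  53.8] toolx [ 1.     0.004 -0.01 ] tooly [ 0.004 -1.     0.002] F [-0.7 -1.6  0.9] q [-0.45  0.38  0.78  1.86 -0.3   1.02  0.24] w 0.0
t 8.25 world [ 0.558 -0.126  0.056] rack [-46.4 -45.1  55.7] toolx [ 1.     0.004 -0.01 ] tooly [ 0.004 -1.     0.002] F [-0.1 -1.2  0.5] q [-0.48  0.37  0.77  1.86 -0.29  1.03  0.19] w 0.0
t 8.88 world [ 0.562 -0.105  0.058] rack [-25.  -45.   57.6] toolx [ 1.     0.004 -0.01 ] tooly [ 0.004 -1.     0.002] F [ 0.6 -0.3  1.3] q [-0.52  0.37  0.77  1.86 -0.28  1.03  0.15] w 0.0
t 9.5 world [ 0.567 -0.084  0.06 ] rack [ -3.5 -44.8  59.6] toolx [ 1.     0.004 -0.01 ] tooly [ 0.004 -1.     0.002] F [ 1.  -1.2  0.2] q [-0.55  0.37  0.76  1.85 -0.28  1.03  0.11] w 0.0
```

View pics/w4.png

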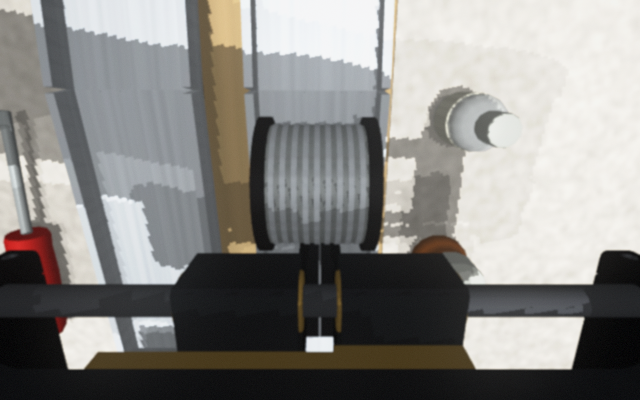

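Contact is unchanged and the crest line (row 90) is just ahead. About 45 mm is left to the crest.

```bash

python3 -m inch '[[-1,4,0,-0.4,0],[-1,4,0,-0.4,0],[-1,4,0,-0.4,0],[-1,4,0,-0.4,0],[-1,4,0,-0.4,0]]' >/dev/null;python3 -c 'import h;h.show()'
python3 -m inch '[[-1,4,0,-0.4,0],[-1,4,0,-0.4,0],[-1,4,0,-0.4,0],[-1,4,0,-0.2,0],[-1,4,0,0,0]]' >/dev/null;python3 -c 'import h;h.show()'
python3 -m inch '[[-1,4,0,0,0],[-1,4,0,0,0],[-1,4,0,0,0],[-1,4,0,0.2,0]]' >/dev/null;python3 -c 'import h;h.show()'; python3 - <<'E'
from bench import ctrl
import cv2
cv2.imwrite('pics/w5.png',ctrl.get_image('wrist')['color'][:,:,::-1])
E
```

```text
t 10.18 world [ 0.571 -0.063  0.062] rack [ 18.4 -44.8  61.5] toolx [ 1.     0.004 -0.009] tooly [ 0.004 -1.     0.002] F [ 0.2 -0.3  0.2] q [-0.58  0.37  0.75  1.85 -0.28  1.04  0.07] w 0.01
t 10.8 world [ 0.576 -0.041  0.063] rack [ 40.2 -44.5  62.7] toolx [ 1.     0.004 -0.009] tooly [ 0.004 -1.     0.001] F [0.9 0.2 0.9] q [-0.61  0.37  0.75  1.84 -0.28  1.04  0.03] w 0.01
t 11.3 world [ 0.579 -0.024  0.062] rack [ 58.1 -44.2  62.1] toolx [ 1.     0.005 -0.008] tooly [ 0.005 -1.     0.001] F [-0.1 -0.6 -0.2] q [-0.63  0.37  0.74  1.83 -0.28  1.05  0.01] w 0.01
```

View pics/w5.png

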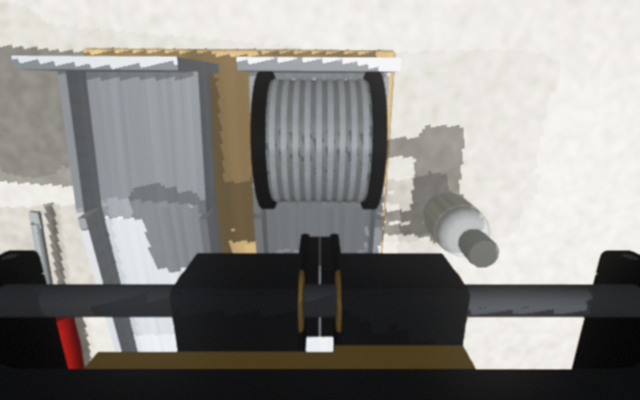

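The spool has rolled off the fingers, past the crest and up to the stop plate (plate at row 63, spool at rows 72–208). I'll lift the hand straight up, move it away downhill and check.

```bash

python3 -m inch '[[-1,-6,0,-10,0],[-1,-3,0,-30,0],[-1,0,0,-50,0],[-1,0,0,-50,0],[-1,0,0,-20,0]]' >/dev/null
python3 -m inch '[[-1,-50,0,0,0],[-1,-50,0,0,0],[-1,-50,0,0,0],[-1,-20,0,0,0],[-1,0,0,0,0]]' >/dev/null;python3 -c 'import h;h.show()'; python3 - <<'E'
from bench import ctrl
import cv2,numpy as np
from h import *
d=ctrl.get_image('scene');d0=dict(np.load('scene.npz'))
cv2.imwrite('pics/fin.png',np.vstack([cv2.resize(i['color'][110:270,180:400,::-1],None,fx=1.8,fy=1.8) for i in(d0,d)]))
E
```

```text
t 12.6 world [ 0.539 -0.209  0.236] rack [-131.6  -44.8  236.2] toolx [ 1.    -0.002 -0.008] tooly [-0.001 -1.     0.009] F [ 0.6 -0.3 -0.8] q [-0.47  0.2   0.91  1.65 -0.16  1.36  0.24] w 0.01
```

View pics/fin.png

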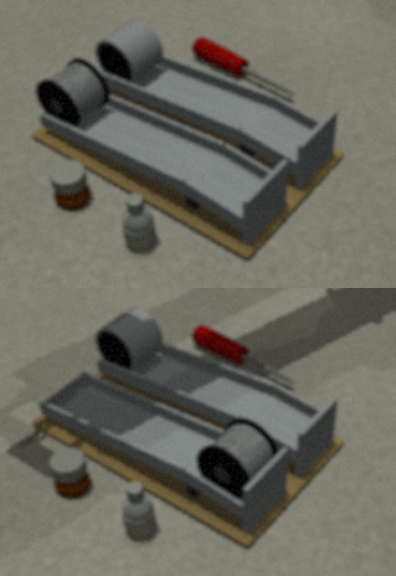

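The spool rests at the stop. The tube, bottle, jar and screwdriver are in the same places before and after, and the hand is clear. I'll hand in.

```bash
python3 -c 'from bench import ctrl;print(ctrl.close_job())'
```

```text
the job is handed in; nothing more can be done
None
```

The spool is parked against the end stop of its gutter (rack y = −45). I pushed it there with the shut fingertips on the winding, at about 35 mm/s up the slope.

- **Contact:** the spool sat in the same place at the fingertips in all three wrist pictures taken on the slope. It left the fingers only after the crest and rolled to the stop by itself. I took no picture at the moment it crossed.
- **Force and time:** the wrist force readings stayed under about 2 N. The job was handed in at about 12.6 s.
- **Final check:** the last scene picture shows the spool at the stop. The tube, bottle, jar and screwdriver show no movement compared with the first picture, judged by eye. The hand was about 0.24 m up and clear.
- **Disagreement:** my first rack measurement put the centre of the base about 7 mm uphill of the stated rack origin. I corrected for this, and the push agreed with the corrected frame.

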